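# Reset the hob's gas-safety key switch

### The job

The hob's gas-safety switch needs resetting. Lever up the flush white cover of the grey box with the table knife, its blade in the slot at the end of the box, swing the cover right back and lay the knife down on the worktop; then take the yellow-headed key from the wooden stand, ease it all the way into the key switch, wiggling it past the stuck pins (first clockwise, then back) instead of forcing it, turn it a quarter turn clockwise and finish while still holding it turned against its spring. Do not press the emergency stop, drop anything or disturb the other things.

Things in the scene. Friction and masses are not known exactly. Their poses are not given: they have to be found in the camera images.
- console: grey gas-safety box fixed to the worktop, 120 (x) x 210 (y) x 62 mm; origin: centre of its underside, z up. Its -y end (y -105 to -28 mm) is a well, 90 mm wide in x, its steel floor 40 mm above the worktop, closed flush by the white cover; the key switch stands in it. The other half has two lamps and the emergency stop (red on yellow, at x 12, y 55 mm, 52 mm across, 24 mm above the box).
- cover (a joint): angle of the white splash cover, 89 (x) x 76 (y) x 4 mm, rad: 0 shut, flush with the box top, 2.0 at its stop, leaning back. The hinge runs along the console's x at point cover_hinge; the free edge, at the box's -y end, rises. The hinge is stiff (0.12 N m) and stays where it is left.
- cover_hinge (a point): middle of the cover's hinge line: console frame x 0, y -28, z 60 mm; the cover's mid-plane passes through it (underside 58 mm above the worktop when shut); free edge 76.5 mm from it
- pry_slot (a point): middle of the mouth of the pry slot in the box's -y end face: console frame x 0, y -105, z 52.5 mm. The slot is 42 mm wide (console x) and 11 mm high (47 to 58 mm above the worktop), up to the cover's underside; the end wall is 6 mm thick, behind it is the open well. A blade enters level along the console's +y; 20 mm past the face is plenty.
- keyhole (a point): mouth of the keyway in the brass plug (30 mm across): console frame x 0, y -66, z 46 mm. Keyway 6.5 x 21.5 mm, long side along the console's x at plug 0; the key goes straight down 28 mm, shoulder to face. Stuck pins catch the key's tip wings on a straight push at tip depth 7.5 mm, passed by rocking clockwise 0.45 to 0.6 rad, and again at 16.5 mm, passed by rocking as far the other way.
- plug (a joint): angle of the key switch's plug, rad: 0 at rest, grows clockwise seen from above, stops at -0.7 and 1.5. A spring brings it back to 0 (0.035 N m per rad). The key rocks freely between tip depths of 13 and 16 mm and of 22 and 24 mm; from 24.5 mm on its shoulder wings enter the keyway (needs 0 rad) and turn the plug, with 0.15 rad of play.
- estop (a joint): travel of the emergency stop button, m: 0 out, 0.006 pressed (10 N)
- knife: table knife, loose, lying on the worktop, 190 mm long along its x: wooden handle 100 x 18 (y) x 16 mm high, x -95 to 5 mm; steel blade 86 x 18 x 2 mm, x 9 to 95 mm, level at 8 mm above the underside. Origin: on the underside, near its balance point, 10 mm behind the blade. 80 g. Grip the handle from above across its 18 mm.
- knife_tip (a point): end of the knife blade, 95 mm ahead of the knife's origin along its x, mid-thickness (8 mm above the underside)
- key: yellow-headed double-bit key, loose, blade down in the stand; 60 g. Origin: middle of its shoulder (underside of the head). Head 26 (x) x 10 (y) x 36 mm, z 0 to 36. Stem 6 x 5 mm; wings along x at the shoulder (18.5 x 3.8 mm, z 0 to -3.5) and near the tip (20 x 5 mm, z -24 to -26.5); the last 1.5 mm is 13 x 3.2 mm. Same either way round (half turn about z). Grip the head along its y.
- key_tip (a point): end of the key's blade, 28 mm below the key's origin
- key_stand: wooden block fixed to the worktop, 170 (x) x 50 (y) x 38 mm high, with three slots 55 mm apart along its x, one key in each (which is where varies); the keys' shoulders rest on its top, their x along its x. Origin: centre of its underside.
- blue_key: the same key with a blue head: leave it in the stand. Origin: middle of its shoulder
- grey_key: the same key with a grey head: leave it in the stand. Origin: middle of its shoulder
- mug: blue mug, 76 mm across, 85 mm high, loose; origin: centre of its underside
- paprika: red-brown spice jar, 44 mm across, 85 mm high, loose; origin: centre of its underside
- turmeric: yellow spice jar, 44 mm across, 85 mm high, loose; origin: centre of its underside
- espresso_cup: white espresso cup, 60 mm across, 55 mm high, loose; origin: centre of its underside
- capsule: gold coffee capsule standing on its rim, 37 mm across, 28 mm high, loose; origin: centre of its underside
Not all that is in view belongs to the job. Of the things like the knife, leave any that is black; of the rest the larger one is meant. What is meant by the key is not red, and is the smaller of those in its own colour.

How it is judged:
On the way, in this order (a step that is already met when the one before it is completed fails the run):
1. the cover is levered up with the knife blade (value of joint cover above 0.4 rad and contact force between knife and console above 0.1 N), for 0.1 s.
2. the cover stands open and the knife lies on the worktop, let go (value of joint cover above 1.5 rad and height (world z) of knife below 0.008 m and angle between knife's own z axis and vertical below 0.15 rad and contact force between the fingers and knife below 0.1 N and linear speed of knife below 0.03 m/s), for 0.2 s.
3. the yellow-headed key is all the way in the key switch, not yet turned (z of key_tip in the frame of keyhole below -0.0255 m and horizontal distance between key and keyhole below 0.005 m and angle between key's own z axis and vertical below 0.12 rad and value of joint plug below 0.7 rad), for 0.1 s.
At the end, for the whole second after the job is handed in: The gripper still holds the yellow-headed key (over 1 N), home in the switch (tip over 25.5 mm deep, upright) and turned past 1.25 rad (stop at 1.5); the cover is open past 1.5 rad, the knife lies flat on the worktop, at rest and let go, the emergency stop is not pressed (all of step 2 and value of joint plug above 1.25 rad and z of key_tip in the frame of keyhole below -0.0255 m and horizontal distance between key and keyhole below 0.005 m and angle between key's own z axis and vertical below 0.12 rad and contact force between the fingers and key above 1 N and value of joint estop below 0.003 m); the arm keeps its last pose, push and grip.
It fails at once if the emergency stop is pressed (value of joint estop above 0.003 m).
It fails at once if the key is forced down on the pins: over 50 N between it and the box, unrocked (within 0.25 rad), tip less than 9.5 mm deep (contact force between key and console above 50 N and angle between the x axis of key and the x axis of console, either way round below 0.25 rad and z of key_tip in the frame of keyhole above -0.0095 m).
It fails at once if the knife or the key is dropped (falling free faster than 0.6 m/s) ((contact force between the fingers and knife below 0.05 N and linear speed of knife above 0.6 m/s) or (contact force between the fingers and key below 0.05 N and linear speed of key above 0.6 m/s)).
It fails at once if a bystander is disturbed: another key moved over 10 mm, a jar, cup, mug or capsule over 30 mm (distance of any of blue_key, grey_key from where it was at the start of the episode above 0.01 m or distance of any of mug, paprika, turmeric, espresso_cup, capsule from where it was at the start of the episode above 0.03 m).
It also fails if it takes over 72 s, if anything falls off the work surface, if the arm or the gripper's body presses on something with over 40 N, if the wrist force passes 120 N, or if a joint passes its speed limit or range.

### The arm

A 6-joint arm with a two-finger parallel gripper is mounted at the origin on the work surface. World frame = base frame: x ahead of the robot, y to its left, z up, the work surface at z = 0. Lengths are in m, angles in rad, forces in N, time in s.
With the tool pointing down it reaches from about 0.425 to 0.95 m from the base axis. Payload 3.5 kg.
Tool frame: the origin (TCP) lies at the centre of the arm's flange, where the gripper is bolted on; the fingertips stand 173 mm ahead of it and the grasp point (between the pads) lies 155 mm ahead of it (manip.hold_point_z is the distance from the TCP to the grasp point, in m); z points along the fingers, y is the line along which they close (so a half turn about z gives the same grasp; the last joint's range is limited). The gripper opens to 85 mm and grips with 20 to 120 N. Pads are 22 mm wide; open, the fingers measure 114 mm over their backs; the gripper's body (76 mm by 85 mm) begins 54 mm behind the grasp point. The pads swing forward as they close: fully open they stand 13 mm farther back than shut.
Start: joints at [1.064, 0.286, 1.577, -0, 1.279, -0.15], TCP at [0.236, 0.632, 0.405] pointing down, gripper open.
Joint ranges: [-2.77, 2.77], [-0.9, 2.22], [0.21, 2.48], [-1.53, 4.67], [0.24, 2.81], [-2.84, 2.84]. Speed limits (rad/s): [2.79, 2.79, 3.14, 3.14, 3.14, 3.14].

### API

Orientations are given as a unit quaternion [w, x, y, z].
In Python, from bench import manip gives the robot as it stands. The module is installed in compiled form; this text tells all that it offers.
- The arm moves only by the tool step_arm, never from a script. Its argument "increments" is a list of rows, each a list of 6 numbers: the shift along the tool's x, y, z in cm, then the turn, a rotation vector about the tool's x, y, z in rad. In form: [[dx, dy, dz, wx, wy, wz], ...]. A call has 1 to 20 rows; each row shifts and turns the commanded pose from where the row before left it, along the tool's axes as they then stand; what a row does not reach is not made up. A row lasts 1/10 s, in which the tool goes at most 50 mm and 8.59 degrees, less where a joint would pass 70% of its speed; a pose out of reach is approached as far as the arm can. A call with a gripper value outside its range is refused whole. "fingers" is the opening, from 0 (shut) to 1 (fully open), set as the call begins (left out, the last holds). The fingers move at their own pace and stop on an object; the grip force is fixed at half the most. Time passes only in rows, so rows that do not move let the fingers close. It gives the time, the measured TCP pose, the force, the opening and the grip force at its end, in the units of the state.
- manip.observe(): the state, without advancing time (a new reading comes with each control period).
- manip.snapshot(name): name is "side" or "top"; returns the picture (480x640x3 uint8, red, green, blue); there is no depth.
- manip.camera_model(name): a dict with "fx", "fy", "cx", "cy" (pixels), "D" ([k1, k2, p1, p2, k3] as OpenCV has them; the pictures are not rectified), "R" (3x3) and "t" (3): a world point X has camera coordinates R X + t. Camera axes: x right, y down, z forward; pixel columns grow to the right and rows downward; lengths in m; the calibration is good to about 2 mm. A picture is of the moment at which its call begins. camera_model takes no time and is no camera call.
- manip.finish_job(): hands the job in; it is judged then, once.
The state is a dict: "time_s": time; "joint_pos": joint angles; "qd": joint speeds; "effort": joint torques, N m; "eef_pos": TCP position; "ee_rot": TCP orientation; "wrist_force": force on the tool from outside, world axes, zero at the start; "wrist_torque": the same for the moment, N m; "gripper_width": finger opening in m; "grasp_force": force on a finger pad.
Only numpy, scipy, OpenCV 4.12 (cv2) and the standard library are available. Lean on these libraries where they do the work, as an engineer would, in place of code of your own. Each camera call takes 0.05 s, during which the arm holds its last target. There are 200 camera calls.

## Working session

There is one attempt and no reset: what is moved stays moved. The work goes in short steps, Python scripts to look and compute and a tool call to move; the robot and the scene stay as the last step left them, time stands still between calls to the robot, and variables do not carry over. Pictures are saved under pics/ and viewed, at most 10 in all, crops included, and the job is handed in when it is done.

Besides the shell and the picture viewer there is one more tool, called as a command line: name --pt "numbers of a row" for each row, then --argument value for the rest. step_arm: Moves the arm, as the interface text tells. Its arguments: {"type":"object","properties":{"increments":{"type":"array"},"fingers":{"type":"number"}},"required":["increments"]}

```bash
mkdir -p pics
python3 - <<'E'
from bench import manip
import cv2
for n in("side","top"):
    cv2.imwrite(f"pics/{n}0.png",manip.snapshot(n)[:,:,::-1])
    m=manip.camera_model(n);print(n,m)
print(manip.observe())
E
```

```text
side {'fx': 446.3516175952237, 'fy': 446.3516175952237, 'cx': 318.87132026953117, 'cy': 237.3220808543036, 'D': array([-0.09199835,  0.        ,  0.        ,  0.        ,  0.        ]), 'R': array([[ 0.97603803, -0.21739734, -0.00938956],
       [-0.1314419 , -0.55464079, -0.82164264],
       [ 0.17341509,  0.80318864, -0.56992562]]), 't': array([-0.5717636 ,  0.10921378,  1.00876062])}
top {'fx': 514.4533631329948, 'fy': 514.4533631329948, 'cx': 316.3885422581508, 'cy': 243.49080299721493, 'D': array([0.02647428, 0.        , 0.        , 0.        , 0.        ]), 'R': array([[ 0.02247032, -0.99974038,  0.00377594],
       [-0.99489606, -0.02273276, -0.09831103],
       [ 0.09837134, -0.00154759, -0.99514857]]), 't': array([-0.046711  ,  0.55342561,  1.47699852])}
{'time_s': 0.1, 'joint_pos': array([ 1.06394529e+00,  2.87097273e-01,  1.57801740e+00,  2.36173850e-05,
        1.27857281e+00, -1.50010042e-01]), 'qd': array([-0.00057224, -0.00262843, -0.00280293,  0.00056489,  0.00254482,
        0.00185661]), 'effort': array([ 1.83160300e-03, -4.07298017e+01, -2.93701315e+01, -6.92504818e-05,
        3.39111393e-03,  8.98332161e-06]), 'eef_pos': array([0.23565657, 0.63229115, 0.40347878]), 'ee_rot': array([-3.48551677e-04,  1.77478631e-01,  9.84124097e-01, -9.87782489e-04]), 'wrist_force': array([-0.22005117,  0.02063515, -0.33401062]), 'wrist_torque': array([ 0.04356248,  0.04448749, -0.00412781]), 'grasp_force': 0.0, 'gripper_width': 0.08552320057953426}
```

View pics/top0.png

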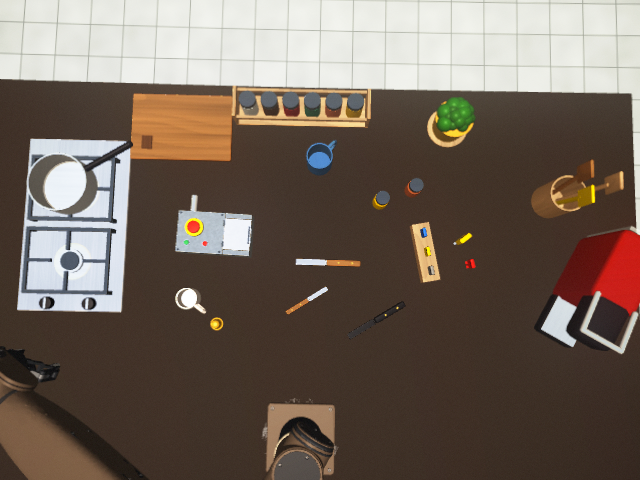

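View pics/side0.png

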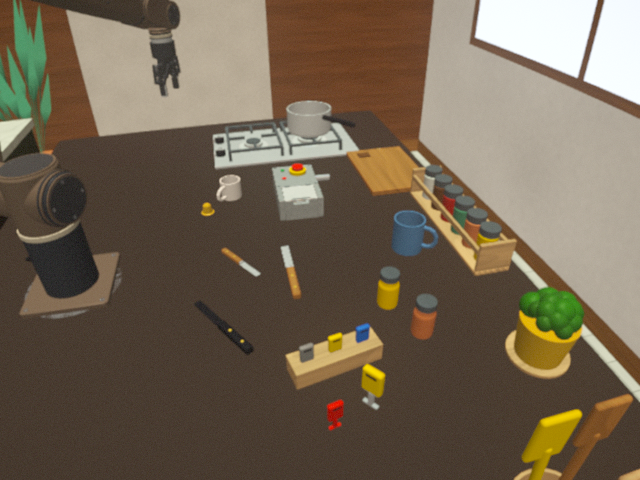

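The top view shows the console at about (215,232), with its cover on the right (-y) side. The larger wood-handled knife runs from blade tip (296,262) to handle end (360,264). The stand is at (426,252) with its yellow key in the middle (429,251); the loose yellow key at (462,239) is a decoy. I'll zoom in to measure.

```bash
cat > h.py <<'E'
import numpy as np,cv2
from bench import manip
def ray(n,u,v):
    m=manip.camera_model(n);K=np.array([[m['fx'],0,m['cx']],[0,m['fy'],m['cy']],[0,0,1]])
    p=cv2.undistortPoints(np.array([[[u,v]]],float),K,np.array(m['D']))[0,0]
    R=np.array(m['R']);t=np.array(m['t']);return -R.T@t,R.T@np.array([p[0],p[1],1])
def w(n,u,v,z):
    c,d=ray(n,u,v);return c+d*(z-c[2])/d[2]
def px(n,X):
    m=manip.camera_model(n);K=np.array([[m['fx'],0,m['cx']],[0,m['fy'],m['cy']],[0,0,1]])
    return cv2.projectPoints(np.array(X,float).reshape(-1,1,3),cv2.Rodrigues(np.array(m['R']))[0],np.array(m['t']),K,np.array(m['D']))[0][:,0]
E
python3 - <<'E'
import cv2,numpy as np
a=cv2.imread('pics/top0.png')
def c(x0,y0,x1,y1,s): return cv2.resize(a[y0:y1,x0:x1],None,fx=s,fy=s,interpolation=cv2.INTER_CUBIC)
o=np.zeros((600,800,3),np.uint8)
def put(im,x,y): o[y:y+im.shape[0],x:x+im.shape[1]]=im
put(c(170,190,260,265,5),0,0)      # 450x375
put(c(290,250,370,276,5),0,400)   # 400x130
put(c(405,215,475,285,5),450,0)    # 350x350
cv2.imwrite('pics/c1.png',o)
E
```

```text
(no output)
```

View pics/c1.png

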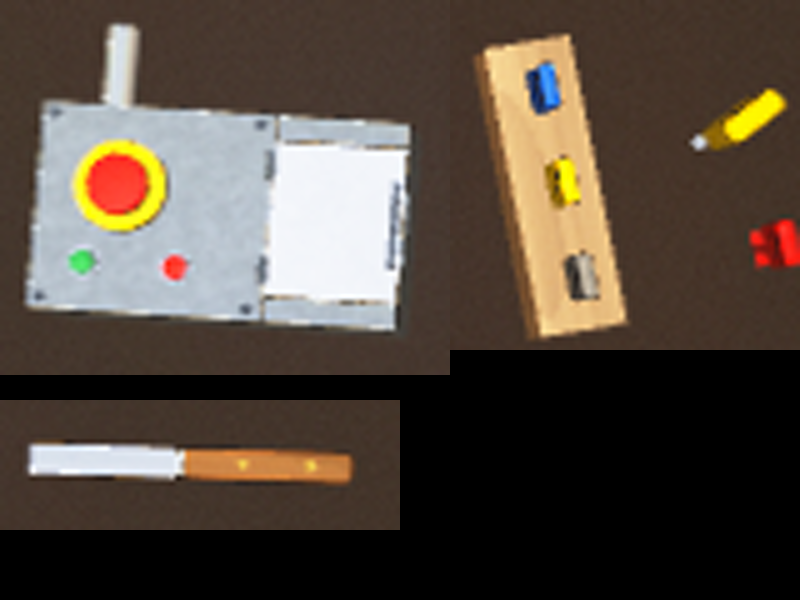

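Run:
```python
from h import *
import itertools
def q(l,ox,oy,bx,by,z): return np.array([w('top',(x-bx+.5)/5+ox-.5,(y-by+.5)/5+oy-.5,z)[:2] for x,y in l])
def rep(nm,P,axis):  # order TL,TR,BR,BL in image: image left=+y,up=+x
    c=P.mean(0);print(nm,'c',c.round(4),'sides',[round(float(np.linalg.norm(P[i]-P[(i+1)%4])),4) for i in range(4)])
    if axis=='y': d=(P[0]+P[3]-P[1]-P[2]); print(' yaw(y axis)',np.arctan2(-d[0],d[1]))
    else: d=(P[0]+P[1]-P[2]-P[3]); print(' dir x',np.arctan2(d[1],d[0]))
rep('console',q([(44,101),(410,124),(396,329),(26,307)],170,190,0,0,.062),'y')
rep('stand',q([(487,47),(570,35),(628,322),(543,336)],405,215,450,0,.038),'x')
K=q([(30,459),(352,468),(183,463)],290,250,0,400,.008);print('knife',K.round(4),np.linalg.norm(K[0]-K[1]),'dir',np.arctan2(*(K[0]-K[1])[::-1]))
print('yellow top',q([(562,181)],405,215,450,0,.074))
```

```text
console c [0.5755 0.2607] sides [0.21, 0.1181, 0.2106, 0.1187]
 yaw(y axis) -0.038457152211306224
stand c [ 0.5374 -0.3521] sides [0.049, 0.1695, 0.0497, 0.1705]
 dir x 0.19655603407208574
knife [[ 0.5018  0.026 ]
 [ 0.5008 -0.1642]
 [ 0.5014 -0.0644]] 0.19012676102877515 dir 1.5655696520343851
yellow top [[ 0.53611143 -0.34727896]]
```

```bash
cat >> h.py <<'E'
from scipy.spatial.transform import Rotation as Ro
def plan(pos,yaw,pitchR=None):
    """delta (cm) in current tool frame, and rotvec to reach tool-down pose with tool y at angle yaw"""
    s=manip.observe();q=s['ee_rot'];R=Ro.from_quat([q[1],q[2],q[3],q[0]])
    y=np.array([np.cos(yaw),np.sin(yaw),0]);z=np.array([0,0,-1.]);T=Ro.from_matrix(np.stack([np.cross(y,z),y,z],1))
    if pitchR is not None: T=pitchR*T
    d=np.array(pos)-s['eef_pos']
    print('now',s['eef_pos'].round(4),'t',s['time_s'],'F',s['wrist_force'].round(1),'w',round(float(s['gripper_width']),4),'g',s['grasp_force'])
    print('shift cm now-frame',(R.inv().apply(d)*100).round(2),'after-turn frame',(T.inv().apply(d)*100).round(2),'turn',(R.inv()*T).as_rotvec().round(3))
E
python3 -c "
from h import *
plan([.5013,-.084,.4035],-.005)"
```

```text
now [0.2357 0.6323 0.4035] t 0.1 F [-0.2  0.  -0.3] w 0.0855 g 0.0
shift cm now-frame [-49.91 -57.84   0.1 ] after-turn frame [-71.5   26.92  -0.  ] turn [-2.000e-03  1.000e-03  1.219e+00]
```

step_arm --pt "-2.94 -3.4 0 0 0 0" --pt "-2.94 -3.4 0 0 0 0" --pt "-2.94 -3.4 0 0 0 0" --pt "-2.94 -3.4 0 0 0 0" --pt "-2.94 -3.4 0 0 0 0" --pt "-2.94 -3.4 0 0 0 0" --pt "-2.94 -3.4 0 0 0 0" --pt "-2.94 -3.4 0 0 0 0" --pt "-2.94 -3.4 0 0 0 0" --pt "-2.94 -3.4 0 0 0 0" --pt "-2.94 -3.4 0 0 0 0" --pt "-2.94 -3.4 0 0 0 0" --pt "-2.94 -3.4 0 0 0 0" --pt "-2.94 -3.4 0 0 0 0" --pt "-2.94 -3.4 0 0 0 0" --pt "-2.94 -3.4 0 0 0 0" --pt "-2.94 -3.4 0 0 0 0" --fingers 0.6

```text
time_s: 1.8
eef_pos: [0.5023, -0.0855, 0.4043]
ee_rot: [-0.0, 0.178, 0.984, 0.0]
wrist_force: [-0.4, 0.8, 0.6]
gripper_width: 0.0508
grasp_force: 0.0
```

step_arm --pt "0 0 1 0 0 0.1354" --pt "0 0 1 0 0 0.1354" --pt "0 0 1 0 0 0.1354" --pt "0 0 2 0 0 0.1354" --pt "0 0 2 0 0 0.1354" --pt "0 0 2 0 0 0.1354" --pt "0 0 2 0 0 0.1354" --pt "0 0 2 0 0 0.1354" --pt "0 0 2 0 0 0.1354" --pt "0 0 0 0 0 0" --pt "0 0 0 0 0 0"

```text
time_s: 2.9
eef_pos: [0.502, -0.0836, 0.2545]
ee_rot: [-0.001, 0.708, 0.706, -0.0]
wrist_force: [0.3, 0.3, 0.7]
gripper_width: 0.0515
grasp_force: 0.0
```

```bash
python3 -c "
from h import *
plan([.5013,-.084,.176],-.005)
a=manip.snapshot('top');b=manip.snapshot('side')
c=lambda i,x,y:cv2.resize(i[y:y+140,x:x+190],None,fx=4,fy=4,interpolation=2)[:,:,::-1]
o=np.hstack([cv2.resize(c(a,240,190),(400,295)),cv2.resize(c(b,200,180),(400,295))]);cv2.imwrite('pics/k1.png',o)"
```

```text
now [ 0.502  -0.0836  0.2545] t 2.9 F [0.3 0.3 0.7] w 0.0515 g 0.0
shift cm now-frame [-0.04 -0.07  7.85] after-turn frame [-0.04 -0.07  7.85] turn [-0.001 -0.     0.003]
```

View pics/k1.png

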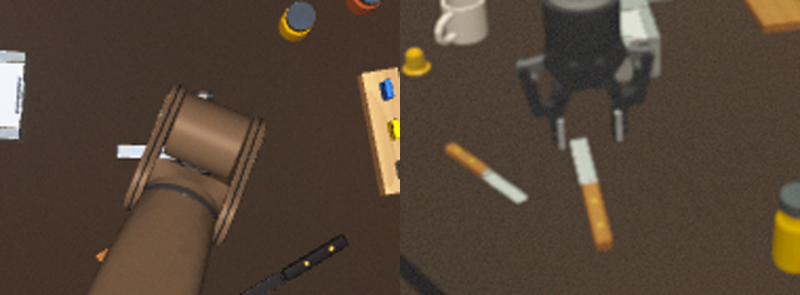

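The arm is above the handle, with the knife between the fingers (side view, handle at about (595,215)). Descending and gripping.

step_arm --pt "0 0 2 0 0 0" --pt "0 0 2 0 0 0" --pt "0 0 1.5 0 0 0" --pt "0 0 1 0 0 0" --pt "0 0 0.8 0 0 0" --pt "0 0 0.5 0 0 0" --pt "0 0 0 0 0 0" --pt "0 0 0 0 0 0" --fingers 0.45

```text
time_s: 3.8
eef_pos: [0.5025, -0.0838, 0.1772]
ee_rot: [0.0, 0.709, 0.706, 0.0]
wrist_force: [0.3, 0.2, 0.8]
gripper_width: 0.0387
grasp_force: 0.0
```

step_arm --pt "0 0 0 0 0 0" --pt "0 0 0 0 0 0" --pt "0 0 0 0 0 0" --pt "0 0 0 0 0 0" --pt "0 0 0 0 0 0" --pt "0 0 0 0 0 0" --pt "0 0 0 0 0 0" --fingers 0

```text
time_s: 4.5
eef_pos: [0.5027, -0.0839, 0.1776]
ee_rot: [0.001, 0.709, 0.705, 0.0]
wrist_force: [-0.1, 0.5, 5.9]
gripper_width: 0.0162
grasp_force: 61.8
```

step_arm --pt "0 0 -1 0 0 0" --pt "0 0 -2 0 0 0" --pt "0 0 -2 0 0 0" --pt "1.8 1.26 0 0 0 0.011" --pt "1.8 1.26 0 0 0 0.011" --pt "1.8 1.26 0 0 0 0.011" --pt "1.8 1.26 0 0 0 0" --pt "1.7 1.26 0 0 0 0" --pt "0 0 0 0 0 0" --pt "0 0 0 0 0 0"

```text
time_s: 5.5
eef_pos: [0.5668, 0.0039, 0.2263]
ee_rot: [-0.0, 0.72, 0.694, -0.001]
wrist_force: [-0.6, -0.2, -1.3]
gripper_width: 0.0161
grasp_force: 61.1
```

```bash
python3 -c "
from h import *
plan([.5657,.0059,.2221],-.0385)
a=manip.snapshot('top');b=manip.snapshot('side')
c=lambda i,x,y:cv2.resize(i[y:y+75,x:x+100],(400,300),interpolation=2)[:,:,::-1]
o=np.hstack([c(a,195,195),c(b,235,155)]);cv2.imwrite('pics/k2.png',o)
print('slot px top/side',px('top',[.5715,.1558,.0525]),px('side',[.5715,.1558,.0525]))"
```

```text
now [0.5668 0.0039 0.2263] t 5.5 F [-0.6 -0.2 -1.3] w 0.0161 g 61.114890575408936
shift cm now-frame [ 0.19 -0.12  0.42] after-turn frame [ 0.19 -0.12  0.42] turn [-0.002  0.     0.002]
slot px top/side [[250.54535735 235.19722519]] [[300.95683917 201.93359168]]
```

View pics/k2.png

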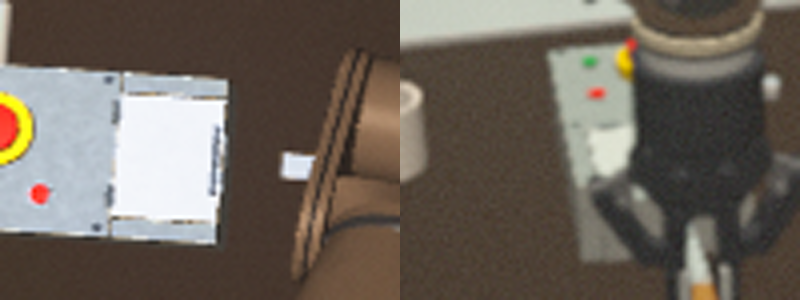

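Top view: the blade tip at crop (282,166) lies on the slot axis, about 42 mm short of the face. Lowering to slot height and going in.

step_arm --pt "0.2 -0.1 0.4 0 0 0" --pt "1 0 0 0 0 0" --pt "1 0 0 0 0 0" --pt "1 0 0 0 0 0" --pt "0.5 0 0 0 0 0" --pt "0 0 0 0 0 0"

```text
time_s: 6.2
eef_pos: [0.5677, 0.0418, 0.2228]
ee_rot: [0.0, 0.72, 0.694, 0.0]
wrist_force: [1.5, -0.5, -0.1]
gripper_width: 0.0166
grasp_force: 61.1
```

step_arm --pt "0.5 0 0 0 0 0" --pt "0.5 0 0 0 0 0" --pt "0.5 0 0 0 0 0" --pt "0 0 0 0 0 0"

```text
time_s: 6.6
eef_pos: [0.5682, 0.0563, 0.2227]
ee_rot: [-0.0, 0.72, 0.694, 0.0]
wrist_force: [-0.3, 0.7, -0.9]
gripper_width: 0.016
grasp_force: 61.1
```

step_arm --pt "0.5 0 0 0 0 0" --pt "0.5 0 0 0 0 0" --pt "0.4 0 0 0 0 0" --pt "0 0 -0.4 0 0 0" --pt "0 0 -0.5 0 0 0" --pt "0 0 -0.5 0 0 0" --pt "0 0 0 0 0 0"

```text
time_s: 7.3
eef_pos: [0.5687, 0.0697, 0.2373]
ee_rot: [0.0, 0.72, 0.694, -0.0]
wrist_force: [-1.0, -0.1, -2.4]
gripper_width: 0.0164
grasp_force: 60.8
```

step_arm --pt "0.23 0 -0.76 0 0 0" --pt "0.23 0 -0.76 0 0 0" --pt "0.44 0 -0.65 0 0 0" --pt "0.44 0 -0.65 0 0 0" --pt "0 0 0 0 0 0" --pt "0 0 0 0 0 0" --pt "0 0 0 0 0 0"

```text
time_s: 8.0
eef_pos: [0.5695, 0.0834, 0.2654]
ee_rot: [0.0, 0.721, 0.693, 0.001]
wrist_force: [-0.4, 0.4, -0.5]
gripper_width: 0.0165
grasp_force: 61.1
```

```bash
python3 -c "
from h import *
plan([.57,.07,.2],-.0385)
a=manip.snapshot('top');b=manip.snapshot('side')
c=lambda i,x,y:cv2.resize(i[y:y+75,x:x+100],(400,300),interpolation=2)[:,:,::-1]
o=np.hstack([c(a,195,195),c(b,250,140)]);cv2.imwrite('pics/k3.png',o)"
```

```text
now [0.5695 0.0834 0.2654] t 8.0 F [-0.4  0.4 -0.5] w 0.0165 g 61.091458797454834
shift cm now-frame [-1.35  0.09  6.53] after-turn frame [-1.34  0.1   6.54] turn [ 0.002 -0.001  0.   ]
```

View pics/k3.png

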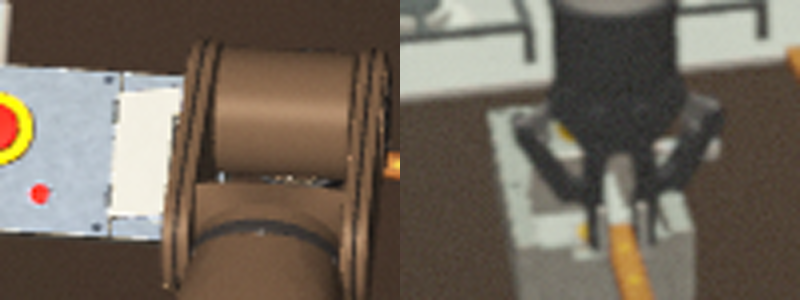

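The side view shows the cover lifted and the well open beneath it. I'll also touch the blade to the slot's lower lip briefly so there is contact with the box, then swing the cover back.

step_arm --pt "0 0 1.5 0 0 0" --pt "0 0 1.5 0 0 0" --pt "0 0 1 0 0 0" --pt "0 0 0.3 0 0 0" --pt "0 0 0.2 0 0 0" --pt "0 0 0.2 0 0 0" --pt "0 0 0.2 0 0 0" --pt "0 0 0 0 0 0" --pt "0 0 0 0 0 0"

```text
time_s: 9.0
eef_pos: [0.5696, 0.0831, 0.2168]
ee_rot: [0.0, 0.72, 0.694, 0.0]
wrist_force: [-1.2, -1.3, 1.6]
gripper_width: 0.0162
grasp_force: 61.5
```

step_arm --pt "0 0 0.15 0 0 0" --pt "0 0 0.1 0 0 0" --pt "0 0 0 0 0 0" --pt "0 0 0 0 0 0"

```text
time_s: 9.4
eef_pos: [0.5698, 0.083, 0.2146]
ee_rot: [0.001, 0.72, 0.694, 0.001]
wrist_force: [-1.5, -2.4, 5.9]
gripper_width: 0.0162
grasp_force: 62.0
```

step_arm --pt "0 0 -1.5 0 0 0" --pt "0 0 -1.8 0 0 0" --pt "0 0 -1.6 0 0 0" --pt "0.4 0 -0.6 0 0 0" --pt "0.62 0 -0.5 0 0 0" --pt "0.62 0 -0.5 0 0 0" --pt "0.74 0 -0.3 0 0 0" --pt "0.74 0 -0.3 0 0 0" --pt "0.79 0 -0.07 0 0 0" --pt "0.79 0 -0.07 0 0 0" --pt "0.65 0 0.1 0 0 0" --pt "0.5 0 0.1 0 0 0" --pt "0 0 0 0 0 0" --pt "0 0 0 0 0 0"

```text
time_s: 10.8
eef_pos: [0.5715, 0.1421, 0.2839]
ee_rot: [-0.0, 0.72, 0.694, 0.001]
wrist_force: [-0.1, -1.1, -1.7]
gripper_width: 0.0163
grasp_force: 61.1
```

```bash
python3 -c "
from h import *
plan([.57,.07,.2],-.0385)
a=manip.snapshot('top');b=manip.snapshot('side')
c=lambda i,x,y:cv2.resize(i[y:y+75,x:x+100],(400,300),interpolation=2)[:,:,::-1]
o=np.hstack([c(a,195,195),c(b,250,130)]);cv2.imwrite('pics/k4.png',o)"
```

```text
now [0.5715 0.1421 0.2839] t 10.8 F [-0.1 -1.1 -1.7] w 0.0163 g 61.12620234489441
shift cm now-frame [-7.22  0.12  8.38] after-turn frame [-7.21  0.13  8.39] turn [ 0.    -0.001  0.001]
```

View pics/k4.png

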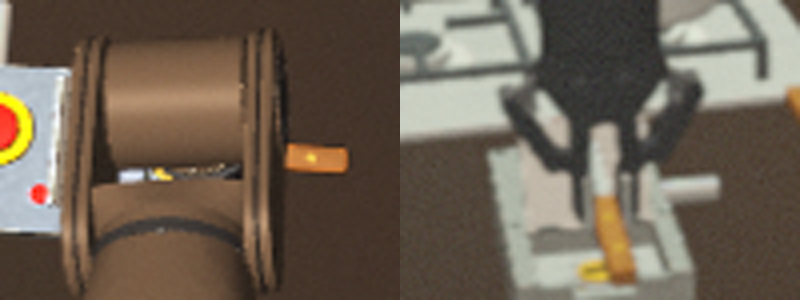

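The top view shows the cover standing past upright, with its edge near crop (65,140). The side view shows the well open. One small extra push, then retract and lay the knife down.

step_arm --pt "0.4 0 0.1 0 0 0" --pt "0 0 0 0 0 0" --pt "-1 0 0 0 0 0" --pt "-3 0 0 0 0 0" --pt "-4 0 0 0 0 0" --pt "-4 0 0 0 0 0" --pt "-4 0 1 0 0 0" --pt "-3 0 2 0 0 0" --pt "-2 0 2 0 0 0" --pt "0 0 2 0 0 0" --pt "0 0 2 0 0 0" --pt "0 0 1 0 0 0" --pt "0 0 0 0 0 0" --pt "0 0 0 0 0 0"

```text
time_s: 12.3
eef_pos: [0.564, -0.0643, 0.1834]
ee_rot: [0.0, 0.72, 0.694, 0.0]
wrist_force: [0.8, -0.5, -1.2]
gripper_width: 0.0161
grasp_force: 61.1
```

step_arm --pt "0 0 0.2 0 0 0" --pt "0 0 0.2 0 0 0" --pt "0 0 0.15 0 0 0" --pt "0 0 0 0 0 0" --pt "0 0 0 0 0 0"

```text
time_s: 12.8
eef_pos: [0.5641, -0.0642, 0.178]
ee_rot: [0.0, 0.72, 0.694, 0.0]
wrist_force: [0.6, 0.7, 1.1]
gripper_width: 0.016
grasp_force: 61.5
```

step_arm --pt "0 0 0.1 0 0 0" --pt "0 0 0 0 0 0" --pt "0 0 0 0 0 0" --pt "0 0 0 0 0 0" --pt "0 0 0 0 0 0" --fingers 0.45

```text
time_s: 13.3
eef_pos: [0.5637, -0.0643, 0.1762]
ee_rot: [-0.0, 0.72, 0.694, -0.0]
wrist_force: [-0.8, -0.4, 0.1]
gripper_width: 0.0383
grasp_force: 0.0
```

step_arm --pt "0 0 -1 0 0 0" --pt "0 0 -3 0 0 0" --pt "0 0 -4 0 0 0" --pt "0 0 -4 0 0 0" --pt "-3 -0.3 0 0 0 -0.1389" --pt "0 0 0 0 0 -0.1389" --pt "0 0 0 0 0 -0.1389" --pt "0 0 0 0 0 -0.1389" --pt "0 0 0 0 0 -0.1389" --pt "0 0 0 0 0 -0.1389" --pt "0 0 0 0 0 -0.1389" --pt "0 0 0 0 0 -0.1389" --pt "0 0 0 0 0 -0.1389" --pt "0 0 0 0 0 -0.1389" --pt "0 0 0 0 0 -0.1389" --pt "0 0 0 0 0 -0.1389" --pt "0 0 0 0 0 -0.1389"

```text
time_s: 15.0
eef_pos: [0.5596, -0.0941, 0.2972]
ee_rot: [0.0, -0.101, 0.995, -0.0]
wrist_force: [0.0, 0.7, 0.2]
gripper_width: 0.0382
grasp_force: 0.0
```

```bash
python3 -c "
from h import *
plan([.537,-.352,.2975],1.767)"
```

```text
now [ 0.5596 -0.0941  0.2972] t 15.0 F [0.  0.7 0.2] w 0.0382 g 0.0
shift cm now-frame [  7.41 -24.8   -0.03] after-turn frame [  7.24 -24.85  -0.03] turn [-0.     0.001  0.007]
```

step_arm --pt "1.2 -4.1 0 0 0 0.007" --pt "1.2 -4.1 0 0 0 0" --pt "1.2 -4.1 0 0 0 0" --pt "1.2 -4.1 0 0 0 0" --pt "1.2 -4.1 0 0 0 0" --pt "1.2 -4.3 0 0 0 0" --pt "0 0 0 0 0 0" --pt "0 0 0 0 0 0"

```text
time_s: 15.8
eef_pos: [0.5357, -0.3523, 0.2968]
ee_rot: [0.0, -0.094, 0.996, 0.0]
wrist_force: [0.6, -0.8, -0.8]
gripper_width: 0.0384
grasp_force: 0.0
```

```bash
python3 -c "
from h import *
plan([.537,-.352,.219],1.767)
a=manip.snapshot('top');b=manip.snapshot('side')
c=lambda i,x,y,w=100,h=75:cv2.resize(i[y:y+h,x:x+w],(400,300),interpolation=2)[:,:,::-1]
o=np.vstack([np.hstack([c(a,195,195),c(b,250,140)]),np.hstack([c(a,270,185,160,120),c(b,275,290,120,90)])]);cv2.imwrite('pics/k5.png',o)
print(px('side',[.537,-.352,.074]))"
```

```text
now [ 0.5357 -0.3523  0.2968] t 15.8 F [ 0.6 -0.8 -0.8] w 0.0384 g 0.0
shift cm now-frame [-0.13  0.    7.78] after-turn frame [-0.13  0.    7.78] turn [ 0.     0.    -0.008]
[[334.9940874  336.27392015]]
```

View pics/k5.png

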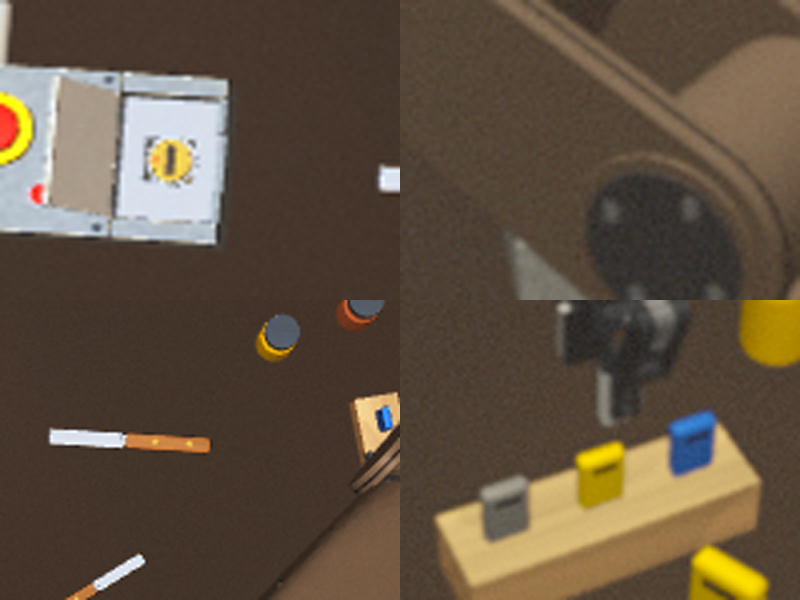

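The cover is leaning well back, the knife lies flat, and the plug is visible at top pixel (237.4,234.6). The yellow head at side pixel (335,336) matches my prediction. Descending to grip it.

step_arm --pt "-0.1 0 2 0 0 -0.008" --pt "0 0 2 0 0 0" --pt "0 0 1.5 0 0 0" --pt "0 0 1 0 0 0" --pt "0 0 0.8 0 0 0" --pt "0 0 0.5 0 0 0" --pt "0 0 0 0 0 0" --pt "0 0 0 0 0 0"

```text
time_s: 16.7
eef_pos: [0.5373, -0.3513, 0.2189]
ee_rot: [0.0, -0.099, 0.995, -0.0]
wrist_force: [-1.4, 0.1, 0.6]
gripper_width: 0.0388
grasp_force: 0.0
```

step_arm --pt "0 0 0 0 0 0" --pt "0 0 0 0 0 0" --pt "0 0 0 0 0 0" --pt "0 0 0 0 0 0" --pt "0 0 0 0 0 0" --pt "0 0 0 0 0 0" --pt "0 0 0 0 0 0" --fingers 0

```text
time_s: 17.4
eef_pos: [0.5373, -0.3511, 0.2192]
ee_rot: [0.0, -0.099, 0.995, -0.0]
wrist_force: [-0.1, 3.8, 6.2]
gripper_width: 0.0091
grasp_force: 59.5
```

```bash
python3 -c "
from h import *
plan([.537,-.352,.219],1.767)
print(w('top',237.4,234.6,.046))
c=np.array([.5755,.2607]);y=-.0385
print(c-.066*np.array([-np.sin(y),np.cos(y)]))"
```

```text
now [ 0.5373 -0.3511  0.2192] t 17.4 F [-0.1  3.8  6.2] w 0.0091 g 59.54739689826965
shift cm now-frame [ 0.05 -0.08  0.02] after-turn frame [ 0.05 -0.08  0.02] turn [-0.     0.     0.002]
[0.57309173 0.19460438 0.046     ]
[0.57295963 0.19474891]
```

step_arm --pt "0 0 -0.5 0 0 0" --pt "0 0 -1 0 0 0" --pt "0 0 -2 0 0 0" --pt "0 0 -3 0 0 0" --pt "0 0 -3 0 0 0" --pt "0 0 0 0 0 0" --pt "0 0 0 0 0 0.1175" --pt "0 0 0 0 0 0.1175" --pt "0 0 0 0 0 0"

```text
time_s: 18.3
eef_pos: [0.5368, -0.351, 0.3124]
ee_rot: [-0.001, 0.018, 1.0, 0.0]
wrist_force: [-0.2, 0.1, -0.4]
gripper_width: 0.0089
grasp_force: 58.9
```

```bash
python3 -c "
from h import *
plan([.573,.1947,.30],1.5323)"
```

```text
now [ 0.5368 -0.351   0.3124] t 18.3 F [-0.2  0.1 -0.4] w 0.0089 g 58.86359453201294
shift cm now-frame [-1.62 54.67  1.27] after-turn frame [-1.52 54.67  1.24] turn [ 0.001 -0.001  0.002]
```

step_arm --pt "-0.1 3.9 0 0 0 0.002" --pt "-0.1 3.9 0 0 0 0" --pt "-0.1 3.9 0 0 0 0" --pt "-0.1 3.9 0 0 0 0" --pt "-0.1 3.9 0 0 0 0" --pt "-0.1 3.9 0 0 0 0" --pt "-0.1 3.9 0 0 0 0" --pt "-0.1 3.9 0 0 0 0" --pt "-0.1 3.9 0 0 0 0" --pt "-0.1 3.9 0 0 0 0" --pt "-0.1 3.9 0 0 0 0" --pt "-0.1 3.9 0 0 0 0" --pt "-0.1 3.9 0 0 0 0" --pt "-0.1 3.9 0 0 0 0" --pt "0 0 0 0 0 0" --pt "0 0 0 0 0 0" --pt "0 0 0 0 0 0"

```text
time_s: 20.0
eef_pos: [0.5721, 0.1932, 0.3128]
ee_rot: [-0.0, 0.019, 1.0, -0.0]
wrist_force: [0.7, -0.3, 0.3]
gripper_width: 0.0088
grasp_force: 59.0
```

```bash
python3 -c "
from h import *
plan([.573,.1947,.275],1.5323)
b=manip.snapshot('side')
s=manip.observe()['eef_pos'];k=s-[0,0,.1812]
P=px('side',[k,k-[0,0,.028],k+[.013,0,0],k-[.013,0,0],[.573,.1947,.046]]);print(P.round(1))
x0,y0=255,125
o=cv2.resize(b[y0:y0+100,x0:x0+130],(780,600),interpolation=2)[:,:,::-1];cv2.imwrite('pics/k6.png',o);print(((P-[x0,y0]+.5)*6).round())"
```

```text
now [0.5721 0.1932 0.3128] t 20.0 F [ 0.7 -0.3  0.3] w 0.0088 g 58.9816814661026
shift cm now-frame [-0.09  0.16  3.78] after-turn frame [-0.09  0.16  3.78] turn [-0.001 -0.001  0.   ]
[[297.7 169.4]
 [298.1 178.8]
 [302.5 168.9]
 [292.9 169.9]
 [299.  197. ]]
[[259. 269.]
 [261. 326.]
 [288. 266.]
 [230. 273.]
 [267. 435.]]
```

View pics/k6.png

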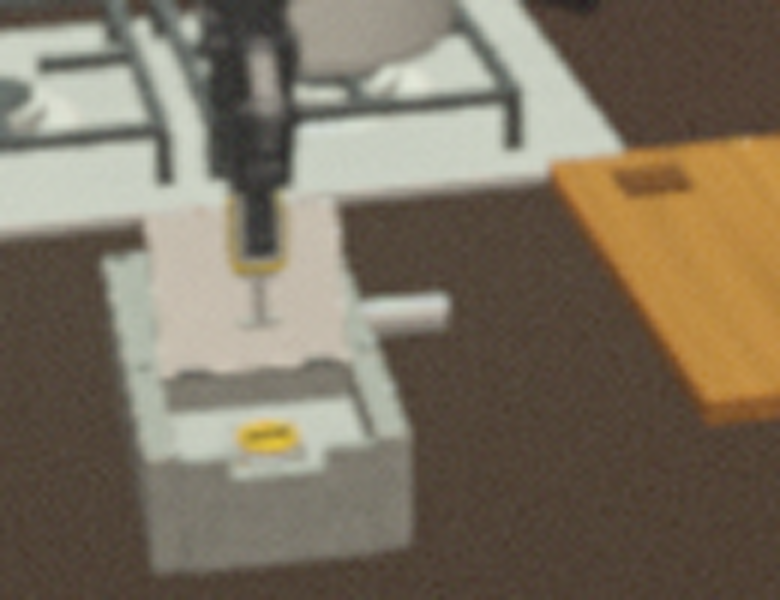

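The side view shows the key hanging straight, tip at crop (260,325). The keyhole is at (269,436). The relative offset calls for about +1 mm in x. Lowering to just above the keyhole.

step_arm --pt "-0.19 0.16 1 0 0 0" --pt "0 0 1.5 0 0 0" --pt "0 0 1.5 0 0 0" --pt "0 0 1.2 0 0 0" --pt "0 0 0.4 0 0 0" --pt "0 0 0 0 0 0" --pt "0 0 0 0 0 0"

```text
time_s: 20.75
eef_pos: [0.5743, 0.1956, 0.2576]
ee_rot: [0.0, 0.019, 1.0, 0.0]
wrist_force: [0.2, -0.1, -1.0]
gripper_width: 0.009
grasp_force: 59.0
```

```bash
python3 -c "
from h import *
plan([.574,.1947,.25],1.5323)"
```

```text
now [0.5743 0.1956 0.2576] t 20.75 F [ 0.2 -0.1 -1. ] w 0.009 g 58.95087540149689
shift cm now-frame [ 0.03 -0.09  0.76] after-turn frame [ 0.03 -0.09  0.76] turn [ 0.     0.001 -0.   ]
```

step_arm --pt "0.03 -0.07 0 0 0 0" --pt "0 0 0.2 0 0 0" --pt "0 0 0.2 0 0 0" --pt "0 0 0.2 0 0 0" --pt "0 0 0 0 0 0" --pt "0 0 0 0 0 0"

```text
time_s: 21.35
eef_pos: [0.5738, 0.195, 0.2512]
ee_rot: [0.0, 0.019, 1.0, 0.0]
wrist_force: [0.9, 2.4, -1.2]
gripper_width: 0.0087
grasp_force: 58.8
```

step_arm --pt "0 0.02 0.1 0 0 0" --pt "0 0 0.1 0 0 0" --pt "0 0 0.1 0 0 0" --pt "0 0 0 0 0 0" --pt "0 0 0 0 0 0"

```text
time_s: 21.85
eef_pos: [0.5738, 0.195, 0.2482]
ee_rot: [-0.0, 0.019, 1.0, 0.0]
wrist_force: [0.7, 2.6, -0.1]
gripper_width: 0.0086
grasp_force: 58.8
```

step_arm --pt "0 0.03 0.05 0 0 0" --pt "0 0 0.05 0 0 0" --pt "0 0 0.05 0 0 0" --pt "0 0 0 0 0 0" --pt "0 0 0 0 0 0"

```text
time_s: 22.35
eef_pos: [0.5739, 0.1952, 0.2474]
ee_rot: [0.0, 0.019, 1.0, -0.0]
wrist_force: [-2.1, 0.1, 5.3]
gripper_width: 0.0088
grasp_force: 59.8
```

The key met the pins at the expected 7.5 mm depth with about 5 N. Rocking clockwise now.

step_arm --pt "0 0 -0.03 0 0 0.105" --pt "0 0 0 0 0 0.105" --pt "0 0 0 0 0 0.105" --pt "0 0 0 0 0 0.105" --pt "0 0 0 0 0 0.105" --pt "0 0 0 0 0 0" --pt "0 0 0 0 0 0"

```text
time_s: 23.05
eef_pos: [0.5738, 0.1955, 0.2469]
ee_rot: [0.0, 0.277, 0.961, 0.0]
wrist_force: [0.3, 1.8, -0.2]
gripper_width: 0.0093
grasp_force: 59.0
```

```bash
python3 -c "
from h import *
plan([.574,.195,.2404],1.5323-.525); print(manip.observe()['wrist_torque'])"
```

```text
now [0.5738 0.1955 0.2469] t 23.05 F [ 0.3  1.8 -0.2] w 0.0093 g 59.02078092098236
shift cm now-frame [-0.04 -0.03  0.65] after-turn frame [-0.04 -0.03  0.65] turn [0.001 0.    0.002]
[ 0.45172767 -0.08596463  0.01243965]
```

step_arm --pt "0 0 0.1 0 0 0" --pt "0 0 0.1 0 0 0" --pt "0 0 0.1 0 0 0" --pt "0 0 0 0 0 0"

```text
time_s: 23.45
eef_pos: [0.574, 0.1953, 0.244]
ee_rot: [0.0, 0.278, 0.961, 0.0]
wrist_force: [0.2, 2.1, -0.1]
gripper_width: 0.009
grasp_force: 58.9
```

step_arm --pt "0 0 0.1 0 0 0" --pt "0 0 0.1 0 0 0" --pt "0 0 0.1 0 0 0" --pt "0 0 0 0 0 0" --pt "0 0 0 0 0 0"

```text
time_s: 23.95
eef_pos: [0.5738, 0.1954, 0.2411]
ee_rot: [0.0, 0.278, 0.961, 0.0]
wrist_force: [1.7, 3.6, 0.8]
gripper_width: 0.0092
grasp_force: 58.9
```

step_arm --pt "0 0 0.07 0 0 0" --pt "0 0 0 0 0 0" --pt "0 0 0 0 0 -0.105" --pt "0 0 0 0 0 -0.105" --pt "0 0 0 0 0 -0.105" --pt "0 0 0 0 0 -0.105" --pt "0 0 0 0 0 -0.105" --pt "0 0 0 0 0 0"

```text
time_s: 24.75
eef_pos: [0.5736, 0.1952, 0.2403]
ee_rot: [-0.0, 0.019, 1.0, -0.0]
wrist_force: [0.2, 2.7, 0.9]
gripper_width: 0.0089
grasp_force: 59.1
```

step_arm --pt "0 0 0 0 0 -0.105" --pt "0 0 0 0 0 -0.105" --pt "0 0 0 0 0 -0.105" --pt "0 0 0 0 0 -0.105" --pt "0 0 0 0 0 -0.105" --pt "0 0 0 0 0 0" --pt "0 0 0 0 0 0"

```text
time_s: 25.45
eef_pos: [0.5734, 0.1953, 0.2401]
ee_rot: [-0.001, -0.239, 0.971, 0.0]
wrist_force: [-0.5, 3.5, 1.2]
gripper_width: 0.0091
grasp_force: 59.2
```

step_arm --pt "0 0 0.1 0 0 0" --pt "0 0 0.1 0 0 0" --pt "0 0 0.1 0 0 0" --pt "0 0 0.1 0 0 0" --pt "0 0 0 0 0 0" --pt "0 0 0 0 0 0"

```text
time_s: 26.05
eef_pos: [0.5738, 0.1953, 0.2363]
ee_rot: [0.0, -0.241, 0.971, 0.0]
wrist_force: [0.1, 3.1, 0.9]
gripper_width: 0.0093
grasp_force: 59.1
```

step_arm --pt "0 -0.03 0.1 0 0 0" --pt "0 0 0.1 0 0 0" --pt "0 0 0.1 0 0 0" --pt "0 0 0.1 0 0 0" --pt "0 0 0.03 0 0 0" --pt "0 0 0 0 0 0"

```text
time_s: 26.65
eef_pos: [0.574, 0.1951, 0.2322]
ee_rot: [0.0, -0.241, 0.971, 0.0]
wrist_force: [0.4, 4.8, 2.2]
gripper_width: 0.0092
grasp_force: 59.2
```

step_arm --pt "0 0 0 0 0 0.105" --pt "0 0 0 0 0 0.105" --pt "0 0 0 0 0 0.105" --pt "0 0 0 0 0 0.105" --pt "0 0 0 0 0 0.105" --pt "0 0 0 0 0 0" --pt "0 0 0 0 0 0"

```text
time_s: 27.35
eef_pos: [0.5743, 0.1949, 0.2323]
ee_rot: [0.001, 0.018, 1.0, 0.0]
wrist_force: [2.9, 4.7, 0.1]
gripper_width: 0.0094
grasp_force: 59.1
```

step_arm --pt "-0.02 0.05 0 0 0 0" --pt "0 0 0.1 0 0 0" --pt "0 0 0.1 0 0 0" --pt "0 0 0.1 0 0 0" --pt "0 0 0 0 0 0" --pt "0 0 0 0 0 0"

```text
time_s: 27.95
eef_pos: [0.5738, 0.1953, 0.2285]
ee_rot: [-0.001, 0.019, 1.0, -0.0]
wrist_force: [0.5, 1.4, -0.0]
gripper_width: 0.0089
grasp_force: 58.9
```

Depth is about 26.4 mm with no load, so the shoulder wings are in. Continuing to the shoulder.

step_arm --pt "0 0 0.1 0 0 0" --pt "0 0 0.1 0 0 0" --pt "0 0 0.05 0 0 0" --pt "0 0 0 0 0 0" --pt "0 0 0 0 0 0" --pt "0 0 0 0 0 0"

```text
time_s: 28.55
eef_pos: [0.5741, 0.1954, 0.2271]
ee_rot: [-0.0, 0.019, 1.0, -0.0]
wrist_force: [-3.0, 0.2, 5.1]
gripper_width: 0.009
grasp_force: 59.8
```

step_arm --pt "0 0 0 0 0 0.12" --pt "0 0 0 0 0 0.12" --pt "0 0 0 0 0 0.12" --pt "0 0 0 0 0 0.12" --pt "0 0 0 0 0 0.12" --pt "0 0 0 0 0 0.12" --pt "0 0 0 0 0 0.12" --pt "0 0 0 0 0 0.12" --pt "0 0 0 0 0 0.12" --pt "0 0 0 0 0 0.12" --pt "0 0 0 0 0 0.12" --pt "0 0 0 0 0 0.12" --pt "0 0 0 0 0 0.12" --pt "0 0 0 0 0 0" --pt "0 0 0 0 0 0" --pt "0 0 0 0 0 0"

```text
time_s: 30.15
eef_pos: [0.5743, 0.1954, 0.2271]
ee_rot: [0.0, 0.716, 0.698, -0.0]
wrist_force: [-2.6, 0.5, 6.1]
gripper_width: 0.0088
grasp_force: 59.7
```

```bash
python3 -c "
from h import *
plan([.574,.195,.2271],1.5323-1.56); print(manip.observe()['wrist_torque'])
a=manip.snapshot('top');b=manip.snapshot('side')
c=lambda i,x,y:cv2.resize(i[y:y+75,x:x+100],(400,300),interpolation=2)[:,:,::-1]
cv2.imwrite('pics/k7.png',np.hstack([c(a,195,195),c(b,250,140)]))"
```

```text
now [0.5743 0.1954 0.2271] t 30.15 F [-2.6  0.5  6.1] w 0.0088 g 59.726632833480835
shift cm now-frame [-0.04 -0.03 -0.  ] after-turn frame [-0.04 -0.02 -0.  ] turn [0.    0.    0.003]
[0.00219115 0.42557555 0.0823192 ]
```

View pics/k7.png

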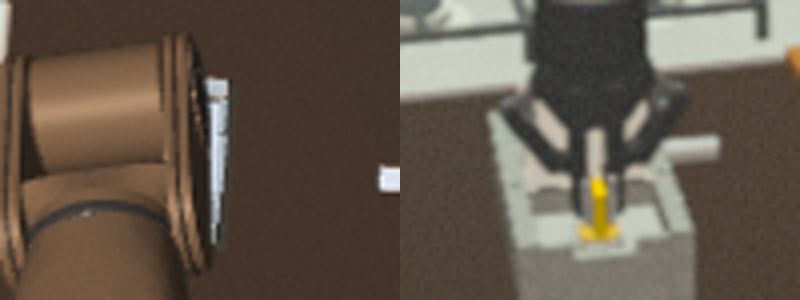

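The head is seated down on the plug and turned edge-on, with the cover still back. A small extra turn for margin, then I hand in.

step_arm --pt "0 0 0 0 0 0.04" --pt "0 0 0 0 0 0" --pt "0 0 0 0 0 0" --pt "0 0 0 0 0 0"

```text
time_s: 30.65
eef_pos: [0.5743, 0.1954, 0.2271]
ee_rot: [0.0, 0.73, 0.684, -0.0]
wrist_force: [-1.8, -1.0, 6.0]
gripper_width: 0.0093
grasp_force: 59.8
```

```bash
python3 -c "
from bench import manip
s=manip.observe();print(s['wrist_torque'],s['wrist_force'],s['eef_pos'],s['grasp_force']);print(manip.finish_job())"
```

```text
[-0.0568471   0.43846075  0.02261753] [-1.80351174 -1.03894339  5.96302952] [0.57426461 0.19540329 0.22709546] 59.779536724090576
the job is handed in; nothing more can be done
None
```

I handed the job in at about 31 s: the cover is open, the knife lies on the worktop, and the yellow-headed key is fully in and held at about 1.6 rad clockwise. `finish_job` returned no verdict, and the plug angle is inferred from the gripper's turn rather than measured.

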